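# Raise a telescoping work rest to its next hole and prove the lock

### The arm

A 6-joint arm with a two-finger parallel gripper is mounted at the origin on the work surface. World frame = base frame: x ahead of the robot, y to its left, z up, the work surface at z = 0. Lengths are in m, angles in rad, forces in N, time in s.
With the tool pointing down it reaches from about 0.3 to 0.75 m from the base axis. Payload 8.5 kg.
Tool frame: the origin (TCP) lies midway between the tips of the shut fingers; the grasp point (between the pads) lies 19 mm behind it (grasp_offset is the distance from the TCP to the grasp point, in m); z points along the fingers, y is the line along which they close (so a half turn about z gives the same grasp; the last joint's range is limited). The gripper opens to 85 mm and grips with 20 to 120 N. Pads are 22 mm wide; open, the fingers measure 114 mm over their backs; the gripper's body (76 mm by 85 mm) begins 54 mm behind the grasp point. The pads swing forward as they close: fully open they stand 13 mm farther back than shut.
Start: joints at [-1.484, 0.381, 1.297, -0, 1.464, -0.215], TCP at [0.163, -0.525, 0.231] pointing down, gripper open.
Joint ranges: [-3.11, 3.11], [-0.89, 2.33], [0.22, 2.48], [-1.42, 4.56], [0.17, 2.85], [-2.88, 2.88]. Speed limits (rad/s): [2.39, 2.39, 3.14, 3.14, 3.14, 3.14].

### API

Orientations are given as a unit quaternion [x, y, z, w].
In Python, from cell import get_obs, read_camera, camera_info, hand_in, grasp_offset gives the robot as it stands.
- The arm moves only by the tool send_rows, never from a script. Its argument "targets" is a list that holds one entry, the list of rows, each a list of 7 numbers: the finger opening in m, from 0 to 0.0854, then the shift along the tool's x, y, z in m, then the turn, a rotation vector about the tool's x, y, z in rad. A call has 1 to 20 rows; each row is the pose to reach, as a shift and turn from the pose commanded when the call began, along the tool's axes at that moment; what a row does not reach only later rows make up. A row lasts 1/10 s, in which the tool goes at most 50 mm and 8.59 degrees, less where a joint would pass 70% of its speed; a pose out of reach is approached as far as the arm can. A call with a gripper value outside its range is refused whole. The fingers move at their own pace and stop on an object; the grip force is fixed at half the most. Time passes only in rows, so rows that repeat a pose let the fingers close. It gives the time, the measured TCP pose, the force, the opening and the grip force at its end, in the units of the state.
- get_obs(): the state, without advancing time (a new reading comes with each control period).
- read_camera(name): name is "scene" or "top" or "wrist"; returns the picture (400x640x3 uint8, red, green, blue); there is no depth.
- camera_info(name): a dict with "vertical_fov" (degrees; the focal length in pixels is half the picture's height over the tangent of half this angle, whatever the lens; pixels are square), "cx", "cy" (the principal point, pixels), "dist_coeffs" ([k1, k2, p1, p2, k3] as OpenCV has them; the pictures are not rectified), "T" (4x4, takes a point from camera to world coordinates). Camera axes: x right, y up, looking along -z (the intrinsics and any distortion apply to the point x, -y, -z); pixel columns grow to the right and rows downward; lengths in m; the calibration is good to about 2 mm. A picture is of the moment at which its call begins: read the wrist's pose just before it. camera_info takes no time and is no camera call; for the wrist camera it gives the pose at the moment of the call.
- hand_in(): hands the job in; it is judged then, once.
The state is a dict: "t": time; "qpos": joint angles; "joint_vel": joint speeds; "tau": joint torques, N m; "position": TCP position; "orientation": TCP orientation; "wrist_force": force on the tool from outside, world axes, zero at the start; "torque": the same for the moment, N m; "gripper_width": finger opening in m; "grip_force": force on a finger pad.
Only numpy, scipy, OpenCV 4.12 (cv2) and the standard library are available. Lean on these libraries where they do the work, as an engineer would, in place of code of your own. Each camera call takes 0.05 s, during which the arm holds its last target. There are 200 camera calls.

### The job

Two blue work rests are bolted to the coppersmith's bench to carry a long pipe level, but one stands one hole lower than the other. Squeeze in the low one's two brass spring buttons, slide its sleeve up until both buttons snap out through the next pair of holes, and then, before you leave it, push the sleeve straight down with about 2.5 kg (25 N) for a moment to prove that it is locked. Never strain the buttons with more than about 4 kg, up or down, disturb nothing else on the bench, and let go.

Things in the scene. Friction and masses are not known exactly. Their poses are not given: they have to be found in the camera images.
- low_stand: The work rest to be raised: steel foot plate 120 x 120 x 8 mm, bolted to the bench, with a square steel post. Origin at the centre of the plate's underside, on the post's axis; z up; its y axis runs through the two buttons and along the V groove. The buttons do not move up or down: their axis is 145 mm above the bench.
- low_pinch (a point): Point on the axis of the low rest's blue sleeve, level with the centres of its top pair of holes; at the start 1.5 mm below the buttons' axis; it moves with the sleeve. Pinched here from above, fingers on the +y and -y faces, both buttons go flush; pads reaching 15 to 20 mm below this point keep them in while the sleeve starts up. Pads must not cover the next holes, 25 to 45 mm lower.
- low_top (a point): Middle of the steel head plate on the low sleeve, 23.5 mm above low_pinch; moves with the sleeve. On it an upright V, groove along y, the head 50 mm wide in x, 40 mm in y; the tips of the V stand 17 mm above this point. The proving push may be given on the gripped sleeve or on the head.
- button_l: Brass spring button on the low rest's +y side, a round-ended pin 10 mm across, moving along y only. Origin at its tip: out, 25 mm from the post's axis, 6 mm proud of the sleeve. About 4 N presses it flush; lifting the sleeve then cams it under the wall (up to 25 N in the first 8 mm, then 5 to 12 N). Out, it locks the sleeve with about 3 mm of up-and-down play.
- button_r: The same brass button on the low rest's -y side.
- twin_stand: The other work rest, the same model, already one hole higher and not to be moved (it is bolted down and its sleeve is locked). Origin at the centre of the foot plate's underside. It stands 260 to 320 mm from the low rest along the line of the V grooves, on either side.
- low_sleeve: The low rest's blue square sleeve: 38 mm wide, 133 mm long, 0.4 to 0.7 kg; slides only up and down on the post, friction 1 to 4 N. Origin on its axis at its lower rim, 30 mm above the bench at the start. In its +y and -y faces are three 13 mm holes one above another, evenly spaced, 25 to 45 mm apart: go by the snap. The buttons start in the top pair. Let go between holes it sinks back.
- copper_bowl: Loose hammered copper bowl, 84 mm across, 38 mm high, between the rests. Origin under its centre.
- hammer: Loose hammer, 260 mm long, wooden handle, 26 mm high, lying on the robot's side of the rests. Origin under its middle.
- tongs: Loose black steel tongs, 350 mm long, 14 mm high, lying beyond the rests. Origin under their middle.
- wire_brush: Loose wooden wire brush, 200 mm long, 20 mm high. Origin under its middle.
- firebrick: Loose buff firebrick 114 x 230 x 64 mm. Origin under its centre.
- pipe_offcut: Loose upright offcut of copper pipe, 42 mm across, 75 mm high. Origin under its centre.
- rivet_can: Loose closed metal can, 68 mm across, 52 mm high. Origin under its centre.
There are look-alikes about, which are no part of the job. What is shaped like the low_stand but brown is not meant.

How it is judged:
By the outcome, as a careful person would: the job done as asked, in the order asked, and still so for the second after the job is handed in, with the robot touching nothing.
It also fails if it takes over 46 s, if anything falls off the work surface, if the arm or the gripper's body presses on something with over 40 N, if the wrist force passes 120 N, or if a joint passes its speed limit or range.

## Working session

There is one attempt and no reset: what is moved stays moved. The work goes in short steps, Python scripts to look and compute and a tool call to move; the robot and the scene stay as the last step left them, time stands still between calls to the robot, and variables do not carry over. Pictures are saved under pics/ and viewed, at most 10 in all, crops included, and the job is handed in when it is done.

Besides the shell and the picture viewer there is one more tool, called after ">>>" by a JSON object that holds its "fn" and its "kwargs". send_rows: Moves the arm, as the interface text tells. Its arguments: {"type":"object","properties":{"targets":{"type":"array"}},"required":["targets"]}

```bash
mkdir -p pics; cat > h.py <<'E'
import numpy as np, cv2
from cell import *
from scipy.spatial.transform import Rotation as R
def K(ci): 
    f=200/np.tan(np.radians(ci["vertical_fov"])/2); return np.array([[f,0,ci["cx"]],[0,f,ci["cy"]],[0,0,1.]])
def onplane(ci,px,z):
    p=cv2.undistortPoints(np.array(px,float).reshape(-1,1,2),K(ci),np.array(ci["dist_coeffs"],float)).reshape(-1,2)
    T=np.array(ci["T"]); d=np.c_[p[:,0],-p[:,1],-np.ones(len(p))]@T[:3,:3].T
    o=T[:3,3]; return o+d*((z-o[2])/d[:,2])[:,None]
def proj(ci,P):
    T=np.array(ci["T"]); c=(np.atleast_2d(P)-T[:3,3])@T[:3,:3]; c=c*[1,-1,-1]
    return cv2.projectPoints(c,np.zeros(3),np.zeros(3),K(ci),np.array(ci["dist_coeffs"],float))[0].reshape(-1,2)
def snap(name,fn=None):
    ci=camera_info(name); im=read_camera(name); 
    if fn: cv2.imwrite("pics/"+fn,im[:,:,::-1])
    return ci,im
E
python3 - <<'E'
from h import *
_,a=snap("top","top.png");_,b=snap("scene","scene.png")
for n in("top","scene"): c=camera_info(n); print(n,c["vertical_fov"],c["dist_coeffs"],np.round(c["T"],3).tolist())
print(grasp_offset, get_obs())
E
```

```text
top 43.088377989172095 [-0.07922411  0.          0.          0.          0.        ] [[0.025, 0.984, -0.175, 0.242], [-1.0, 0.026, -0.001, -0.008], [0.003, 0.175, 0.985, 1.497], [0.0, 0.0, 0.0, 1.0]]
scene 45.25256244205626 [-0.04547654  0.          0.          0.          0.        ] [[-0.35, -0.533, 0.77, 1.395], [0.937, -0.212, 0.279, 0.319], [0.015, 0.819, 0.574, 0.844], [0.0, 0.0, 0.0, 1.0]]
0.0187 {'t': 0.1, 'qpos': array([-1.48428525e+00,  3.81116657e-01,  1.29817331e+00, -2.90508892e-06,
        1.46359250e+00, -2.15291375e-01]), 'joint_vel': array([ 5.68034514e-05, -2.72065653e-03, -2.19318307e-04, -3.13665451e-04,
        1.73995416e-03, -3.84792482e-04]), 'tau': array([ 3.83676597e-03, -4.49222195e+01, -2.31654310e+01, -1.70921726e-04,
        3.72185270e-03, -6.34042792e-06]), 'position': array([ 0.163461  , -0.52486991,  0.23078388]), 'orientation': array([ 9.88635770e-01,  1.50329301e-01,  4.00558411e-05, -6.43663228e-04]), 'wrist_force': array([-0.19908932,  0.09019058, -0.78848084]), 'torque': array([ 0.03990998,  0.03127949, -0.06944165]), 'grip_force': 0.0, 'gripper_width': 0.08496513784593401}
```

View pics/top.png

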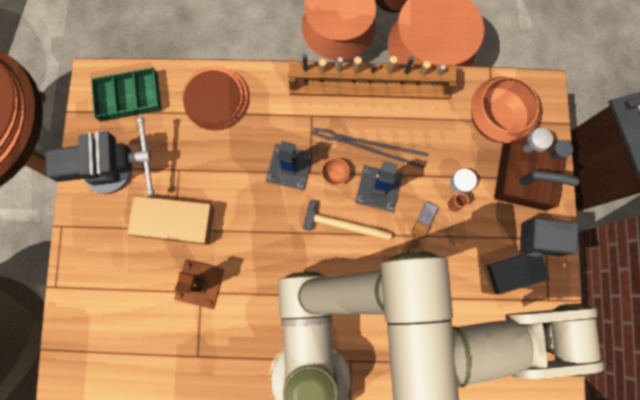

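View pics/scene.png

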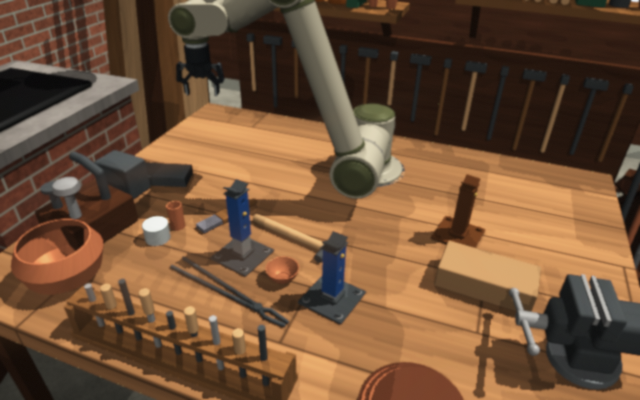

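The top view shows two blue rests, A at (290,165) and B at (378,187), and a brown look-alike at (198,283). In the scene view, A is at (333,275) and B at (243,225). B shows bare post under its sleeve, so A looks like the low one. I'll check this with one close crop.

```bash
python3 - <<'E'
from h import *
a=np.mean([read_camera("top").astype(float) for _ in range(3)],0).astype(np.uint8);b=read_camera("scene")
c1=cv2.resize(a[130:220,255:415],None,fx=5,fy=5,interpolation=cv2.INTER_CUBIC)[:, :800]
c2=cv2.resize(b[175:325,200:370],None,fx=3.9,fy=3.9,interpolation=cv2.INTER_CUBIC)
cv2.imwrite("pics/c1.png",c1[:,:,::-1]);cv2.imwrite("pics/c2.png",c2[:,:,::-1])
E
```

```text
(no output)
```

View pics/c1.png

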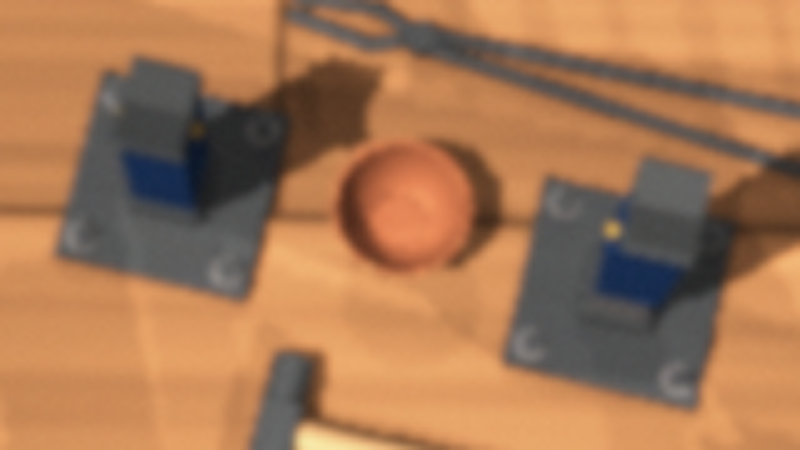

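View pics/c2.png

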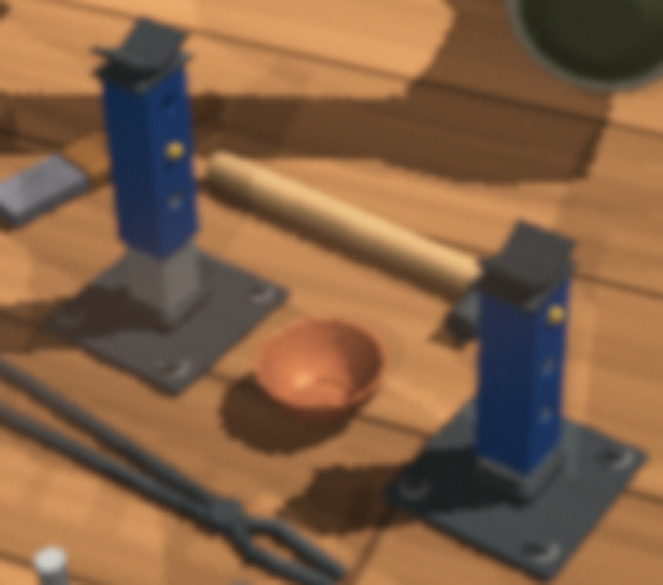

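A, at the right in the scene view and the left in the top view, has its sleeve near the plate and its button in the top hole. It is the low rest. Next I measure the plates from their corners.

```bash
python3 - <<'E'
from h import *
ci=camera_info("top"); cs=camera_info("scene")
t=lambda L:[((x+.5)/5+255-.5,(y+.5)/5+130-.5) for x,y in L]
A=onplane(ci,t([(103,70),(288,118),(247,300),(57,257)]),.008)
B=onplane(ci,t([(547,178),(733,232),(697,408),(505,362)]),.008)
for P in(A,B): print(np.round(P,4).tolist(),P.mean(0).round(4),[round(float(np.linalg.norm(P[i]-P[i-1])),4) for i in range(4)],[round(float(np.degrees(np.arctan2(*(P[i]-P[i-1])[1::-1]))),1) for i in range(4)])
s=lambda L:[((x+.5)/3.9+200-.5,(y+.5)/3.9+175-.5) for x,y in L]
AS=onplane(cs,s([(388,492),(545,582),(645,457)]),.008); print(AS.round(4).tolist(),((AS[0]+AS[2])/2).round(4))
a=B.mean(0)-A.mean(0); print("line",a,np.linalg.norm(a),np.degrees(np.arctan2(a[1],a[0])))
# tool yaw
print(R.from_quat(get_obs()["orientation"]).as_matrix().round(3))
ci=camera_info("wrist");print(np.round(ci["T"],3).tolist(),ci["vertical_fov"])
bl=onplane(cs,s([(556,314)]),.145);print("button",bl)
bt=onplane(ci:=camera_info("top"),t([(197,131)]),.145);print("button top",bt)
E
```

```text
[[0.694, 0.1263, 0.008], [0.6665, 0.0125, 0.008], [0.5527, 0.034, 0.008], [0.5762, 0.1493, 0.008]] [0.6223 0.0805 0.008 ] [0.1199, 0.1171, 0.1158, 0.1176] [-11.0, -103.6, 169.3, 78.5]
[[0.633, -0.1455, 0.008], [0.6025, -0.2585, 0.008], [0.494, -0.2365, 0.008], [0.5189, -0.1213, 0.008]] [ 0.5621 -0.1904  0.008 ] [0.1166, 0.1171, 0.1107, 0.1178] [-12.0, -105.1, 168.5, 77.8]
[[0.668, 0.0151, 0.008], [0.6998, 0.1252, 0.008], [0.5836, 0.1516, 0.008]] [0.6258 0.0834 0.008 ]
line [-0.06023796 -0.27097933  0.        ] 0.2775939600529424 -102.53290418198107
[[ 0.955  0.297 -0.   ]
 [ 0.297 -0.955  0.001]
 [ 0.    -0.001 -1.   ]]
[[0.298, 0.914, 0.277, 0.232], [-0.955, 0.285, 0.085, -0.504], [-0.002, -0.29, 0.957, 0.374], [0.0, 0.0, 0.0, 1.0]] 64.66072102742771
button [[0.62761107 0.10169276 0.145     ]]
button top [[0.61865972 0.06061527 0.145     ]]
```

```bash
python3 - <<'E'
from h import *
cs=camera_info("scene")
s=lambda L:[((x+.5)/3.9+200-.5,(y+.5)/3.9+175-.5) for x,y in L]
ya=np.array([.2164,.9763,0])
from scipy.optimize import minimize_scalar
def zof(c,off,px):
    P=lambda z:np.array([c[0],c[1],0])+ya*off+[0,0,z]
    r=minimize_scalar(lambda z:np.sum((proj(cs,P(z))[0]-px)**2),bounds=(0,.3),method="bounded"); return round(r.x,4),round(r.fun**.5,2)
A=(.6235,.082);B=(.5625,-.19)
for n,c,off,p in[("Abtn",A,.023,(556,314)),("A2",A,.018,(547,365)),("A3",A,.018,(545,415)),("B1",B,.018,(168,100)),("Bbtn",B,.023,(176,150)),("B3",B,.018,(175,203))]: print(n,zof(c,off,np.array(s([p])[0])))
o=get_obs();M=R.from_quat(o["orientation"]).as_matrix()
for z in(.33,.27):print(M.T@(np.array([.6235,.082,z])-o["position"]))
E
```

```text
Abtn (np.float64(0.1464), np.float64(1.11))
A2 (np.float64(0.1051), np.float64(0.63))
A3 (np.float64(0.0653), np.float64(0.39))
B1 (np.float64(0.1814), np.float64(0.14))
Bbtn (np.float64(0.1453), np.float64(0.47))
B3 (np.float64(0.1009), np.float64(0.45))
[ 0.61967476 -0.44291687 -0.09857289]
[ 0.61966565 -0.44288652 -0.0385729 ]
```

>>> {"fn": "send_rows", "kwargs": {"targets": [[[0.085, 0, 0, -0.05, 0, 0, 0], [0.085, 0, 0, -0.1, 0, 0, 0]]]}}

```text
t: 0.5
position: [0.1634, -0.5245, 0.3318]
orientation: [0.989, 0.15, 0.0, -0.002]
wrist_force: [-0.1, -1.5, 0.5]
gripper_width: 0.085
grip_force: 0.0
```

>>> {"fn": "send_rows", "kwargs": {"targets": [[[0.085, 0.04, -0.028, 0, 0, 0, 0.03], [0.085, 0.08, -0.057, 0, 0, 0, 0.07], [0.085, 0.12, -0.086, 0, 0, 0, 0.1], [0.085, 0.16, -0.114, 0, 0, 0, 0.13], [0.085, 0.2, -0.143, 0, 0, 0, 0.17], [0.085, 0.24, -0.171, 0, 0, 0, 0.2], [0.085, 0.28, -0.2, 0, 0, 0, 0.23], [0.085, 0.32, -0.229, 0, 0, 0, 0.27], [0.085, 0.36, -0.257, 0, 0, 0, 0.3], [0.085, 0.4, -0.286, 0, 0, 0, 0.34], [0.085, 0.44, -0.314, 0, 0, 0, 0.37], [0.085, 0.48, -0.343, 0, 0, 0, 0.4], [0.085, 0.52, -0.371, 0, 0, 0, 0.44], [0.085, 0.56, -0.4, 0, 0, 0, 0.47], [0.085, 0.59, -0.421, 0, 0, 0, 0.5], [0.085, 0.61, -0.436, 0, 0, 0, 0.515], [0.085, 0.62, -0.443, 0, 0, 0, 0.52], [0.085, 0.62, -0.443, 0, 0, 0, 0.52], [0.085, 0.62, -0.443, 0, 0, 0, 0.52]]]}}

```text
t: 2.4
position: [0.6236, 0.0819, 0.3311]
orientation: [0.994, -0.109, -0.0, 0.0]
wrist_force: [0.1, -0.8, 0.5]
gripper_width: 0.0849
grip_force: 0.0
```

```bash
python3 - <<'E'
from h import *
o=get_obs();ci,im=snap("wrist")
M=R.from_quat(o["orientation"]).as_matrix()
print(o["t"],o["position"],M.round(3).tolist(),o["wrist_force"],o["qpos"].round(2))
im=cv2.cvtColor(im,cv2.COLOR_RGB2BGR)
# predicted model overlay (thin): head square, plate, buttons
xa=np.array([.9763,-.2164,0]);ya=np.array([.2164,.9763,0]);c=np.array([.6235,.082,0])
def poly(hx,hy,z,col):
    p=proj(ci,[c+sx*hx*xa+sy*hy*ya+[0,0,z] for sx,sy in((1,1),(1,-1),(-1,-1),(-1,1))]);cv2.polylines(im,[np.int32(p*16)],True,col,1,shift=4)
    print(p.round(1).tolist())
poly(.06,.06,.008,(0,255,0));poly(.025,.02,.184,(0,0,255));poly(0,.025,.145,(255,0,255))
cv2.imwrite("pics/w1.png",im)
E
```

```text
2.4 [0.6235766  0.08186617 0.33111588] [[0.976, -0.216, -0.001], [-0.216, -0.976, -0.0], [-0.0, 0.0, -1.0]] [ 0.07724963 -0.75398195  0.53316594] [-0.06  0.49  0.84 -0.    1.81  1.73]
[[274.7, 114.4], [358.8, 114.4], [355.9, 195.4], [277.6, 195.3]]
[[294.5, 158.8], [337.9, 158.8], [336.9, 210.3], [295.5, 210.3]]
[[292.8, 176.2], [339.9, 176.3], [339.9, 176.3], [292.8, 176.2]]
```

View pics/w1.png

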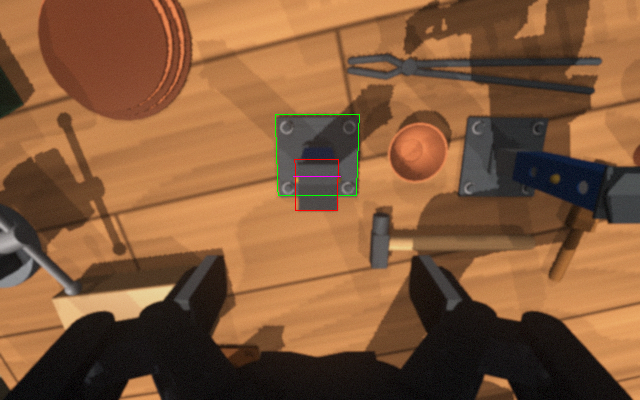

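The overlay on the plate (275–359, 114–195) and head (295–338, 159–210) fits to about a pixel. I'll descend partway and check once more from close by.

>>> {"fn": "send_rows", "kwargs": {"targets": [[[0.085, 0, 0, 0.03, 0, 0, 0], [0.085, 0, 0, 0.06, 0, 0, 0], [0.085, 0, 0, 0.09, 0, 0, 0], [0.085, 0, 0, 0.11, 0, 0, 0], [0.085, 0, 0, 0.11, 0, 0, 0]]]}}

```text
t: 2.95
position: [0.6224, 0.0812, 0.219]
orientation: [0.994, -0.109, -0.003, 0.0]
wrist_force: [0.5, 0.2, 0.7]
gripper_width: 0.0846
grip_force: 0.0
```

```bash
python3 - <<'E'
from h import *
o=get_obs();ci,im=snap("wrist")
print(o["t"],o["position"],o["wrist_force"])
im=cv2.cvtColor(im,cv2.COLOR_RGB2BGR)
im=cv2.resize(im[100:350,200:440],None,fx=3,fy=3,interpolation=cv2.INTER_CUBIC)[:600]
xa=np.array([.9763,-.2164,0]);ya=np.array([.2164,.9763,0]);c=np.array([.6235,.082,0])
def poly(hx,hy,z,col):
    p=proj(ci,[c+sx*hx*xa+sy*hy*ya+[0,0,z] for sx,sy in((1,1),(1,-1),(-1,-1),(-1,1))]);p=(p-[200,100]+.5)*3-.5
    cv2.polylines(im,[np.int32(p*16)],True,col,1,shift=4); print(p.round(0).tolist())
poly(.06,.06,.008,(0,255,0));poly(.025,.02,.184,(0,0,255));poly(0,.025,.145,(255,0,255))
cv2.imwrite("pics/w2.png",im)
E
```

```text
2.95 [0.62239876 0.08122415 0.2189758 ] [0.4529955  0.24049768 0.6687925 ]
[[181.0, 47.0], [514.0, 47.0], [499.0, 359.0], [197.0, 359.0]]
[[239.0, 266.0], [445.0, 266.0], [439.0, 497.0], [248.0, 497.0]]
[[240.0, 325.0], [448.0, 325.0], [448.0, 325.0], [240.0, 325.0]]
```

View pics/w2.png

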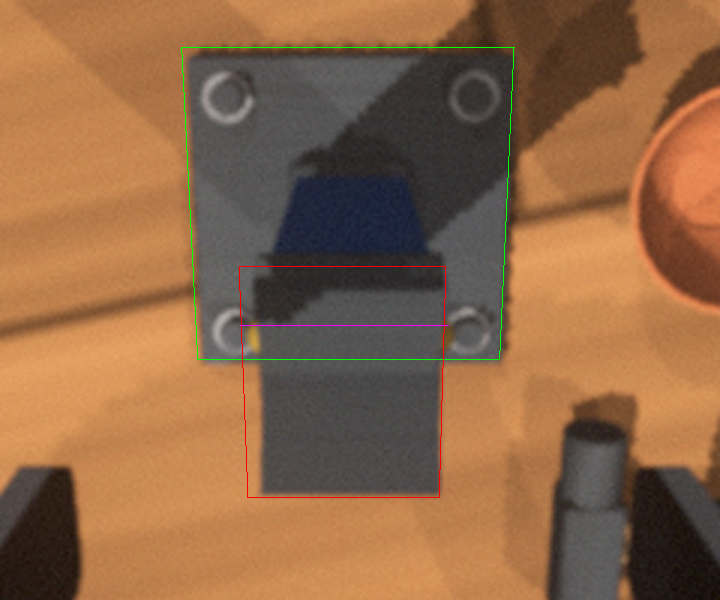

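The close crop shows the button tips at about (248,338) and (452,338). That puts the axis about 1.2 mm nearer the bowl than I predicted, at (0.622, 0.081), which is where the TCP already stands. I'll descend to pinch height.

>>> {"fn": "send_rows", "kwargs": {"targets": [[[0.085, 0, 0, 0.03, 0, 0, 0], [0.085, 0, 0, 0.06, 0, 0, 0], [0.085, 0, 0, 0.08, 0, 0, 0], [0.085, 0, 0, 0.09, 0, 0, 0], [0.085, 0, 0, 0.095, 0, 0, 0], [0.085, 0, 0, 0.095, 0, 0, 0], [0.085, 0, 0, 0.095, 0, 0, 0], [0.085, 0, 0, 0.095, 0, 0, 0]]]}}

```text
t: 3.8
position: [0.6242, 0.0821, 0.1275]
orientation: [0.994, -0.109, 0.001, -0.0]
wrist_force: [0.5, 0.1, -0.2]
gripper_width: 0.085
grip_force: 0.0
```

>>> {"fn": "send_rows", "kwargs": {"targets": [[[0.085, -0.002, 0.0015, 0.002, 0, 0, 0], [0.06, -0.002, 0.0015, 0.002, 0, 0, 0], [0.048, -0.002, 0.0015, 0.002, 0, 0, 0], [0.044, -0.002, 0.0015, 0.002, 0, 0, 0], [0.044, -0.002, 0.0015, 0.002, 0, 0, 0], [0.044, -0.002, 0.0015, 0.002, 0, 0, 0]]]}}

```text
t: 4.4
position: [0.6216, 0.0812, 0.1245]
orientation: [0.994, -0.109, 0.0, -0.0]
wrist_force: [-0.3, 1.0, 1.5]
gripper_width: 0.0439
grip_force: 2.8
```

```bash
python3 - <<'E'
from h import *
o=get_obs();print(o["position"],o["wrist_force"],o["torque"],o["grip_force"])
im=read_camera("scene")[180:330,250:400]
cv2.imwrite("pics/s2.png",cv2.resize(im,None,fx=4,fy=4,interpolation=cv2.INTER_CUBIC)[:,:,::-1])
E
```

```text
[0.62158872 0.08117643 0.12449847] [-0.30553197  1.03854536  1.466015  ] [0.12335993 0.02808488 0.06036942] 2.7755384892225266
```

View pics/s2.png

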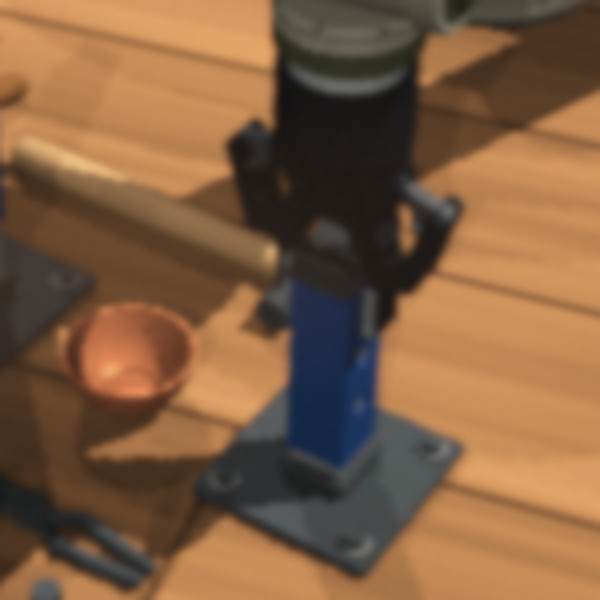

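The fingers straddle the sleeve, lined up with the buttons at around (362,340), with the next hole uncovered at (360,405). Button contact is nearly symmetric (1 N sideways). Now I close.

>>> {"fn": "send_rows", "kwargs": {"targets": [[[0.04, 0, 0, 0, 0, 0, 0], [0.036, 0, 0, 0, 0, 0, 0], [0.03, 0, 0, 0, 0, 0, 0], [0.02, 0, 0, 0, 0, 0, 0], [0.02, 0, 0, 0, 0, 0, 0], [0.02, 0, 0, 0, 0, 0, 0], [0.02, 0, 0, 0, 0, 0, 0]]]}}

```text
t: 5.15
position: [0.6218, 0.0821, 0.1242]
orientation: [0.994, -0.109, 0.0, -0.001]
wrist_force: [2.0, 6.8, -0.5]
gripper_width: 0.0377
grip_force: 60.0
```

Gripped at 38 mm, so both buttons are flush. I'll relieve the side load and start the lift.

>>> {"fn": "send_rows", "kwargs": {"targets": [[[0.02, 0.0, -0.001, 0, 0, 0, 0], [0.02, 0.0, -0.001, 0, 0, 0, 0], [0.02, 0.0, -0.001, -0.001, 0, 0, 0], [0.02, 0.0, -0.001, -0.002, 0, 0, 0], [0.02, 0, -0.001, -0.002, 0, 0, 0]]]}}

```text
t: 5.65
position: [0.6217, 0.0822, 0.1257]
orientation: [0.994, -0.109, -0.0, -0.0]
wrist_force: [5.0, 1.8, -8.3]
gripper_width: 0.0373
grip_force: 60.8
```

>>> {"fn": "send_rows", "kwargs": {"targets": [[[0.02, 0, 0, -0.001, 0, 0, 0], [0.02, 0, 0, -0.002, 0, 0, 0], [0.02, 0, 0, -0.002, 0, 0, 0]]]}}

```text
t: 5.95
position: [0.6218, 0.0821, 0.128]
orientation: [0.994, -0.109, -0.0, -0.0]
wrist_force: [4.6, 0.9, -7.2]
gripper_width: 0.0376
grip_force: 60.9
```

>>> {"fn": "send_rows", "kwargs": {"targets": [[[0.02, 0, 0, -0.001, 0, 0, 0], [0.02, 0, 0, -0.002, 0, 0, 0], [0.02, 0, 0, -0.002, 0, 0, 0]]]}}

```text
t: 6.25
position: [0.6217, 0.0822, 0.1301]
orientation: [0.994, -0.109, -0.0, -0.0]
wrist_force: [5.0, 2.1, -7.6]
gripper_width: 0.0374
grip_force: 61.1
```

>>> {"fn": "send_rows", "kwargs": {"targets": [[[0.02, 0, 0, -0.001, 0, 0, 0], [0.02, 0, 0, -0.002, 0, 0, 0], [0.02, 0, 0, -0.002, 0, 0, 0]]]}}

```text
t: 6.55
position: [0.6217, 0.0821, 0.1315]
orientation: [0.994, -0.109, -0.0, -0.0]
wrist_force: [5.5, 0.9, -9.6]
gripper_width: 0.0377
grip_force: 61.9
```

>>> {"fn": "send_rows", "kwargs": {"targets": [[[0.02, 0, 0, -0.001, 0, 0, 0], [0.02, 0, 0, -0.002, 0, 0, 0], [0.02, 0, 0, -0.002, 0, 0, 0]]]}}

```text
t: 6.85
position: [0.6217, 0.0822, 0.134]
orientation: [0.994, -0.109, -0.0, -0.0]
wrist_force: [3.2, 2.1, -7.1]
gripper_width: 0.037
grip_force: 62.2
```

>>> {"fn": "send_rows", "kwargs": {"targets": [[[0.02, 0, 0, -0.001, 0, 0, 0], [0.02, 0, 0, -0.002, 0, 0, 0], [0.02, 0, 0, -0.003, 0, 0, 0], [0.02, 0, 0, -0.004, 0, 0, 0], [0.02, 0, 0, -0.005, 0, 0, 0], [0.02, 0, 0, -0.006, 0, 0, 0]]]}}

```text
t: 7.45
position: [0.6218, 0.0821, 0.1401]
orientation: [0.994, -0.109, -0.0, -0.0]
wrist_force: [4.7, 2.6, -8.2]
gripper_width: 0.0377
grip_force: 62.1
```

>>> {"fn": "send_rows", "kwargs": {"targets": [[[0.02, 0, 0, -0.001, 0, 0, 0], [0.02, 0, 0, -0.002, 0, 0, 0], [0.02, 0, 0, -0.003, 0, 0, 0], [0.02, 0, 0, -0.004, 0, 0, 0], [0.02, 0, 0, -0.005, 0, 0, 0], [0.02, 0, 0, -0.006, 0, 0, 0]]]}}

```text
t: 8.05
position: [0.6217, 0.0822, 0.1461]
orientation: [0.994, -0.109, -0.0, -0.0]
wrist_force: [4.7, 2.1, -8.2]
gripper_width: 0.0378
grip_force: 62.1
```

```bash
python3 - <<'E'
from h import *
o=get_obs();print(o["t"],o["position"],o["wrist_force"],o["torque"])
im=read_camera("scene")[170:320,250:400]
cv2.imwrite("pics/s3.png",cv2.resize(im,None,fx=4,fy=4,interpolation=cv2.INTER_CUBIC)[:,:,::-1])
E
```

```text
8.05 [0.62174649 0.08216054 0.14611151] [ 4.68176262  2.14454784 -8.19149608] [ 0.46496753 -0.72346353  0.18518498]
```

View pics/s3.png

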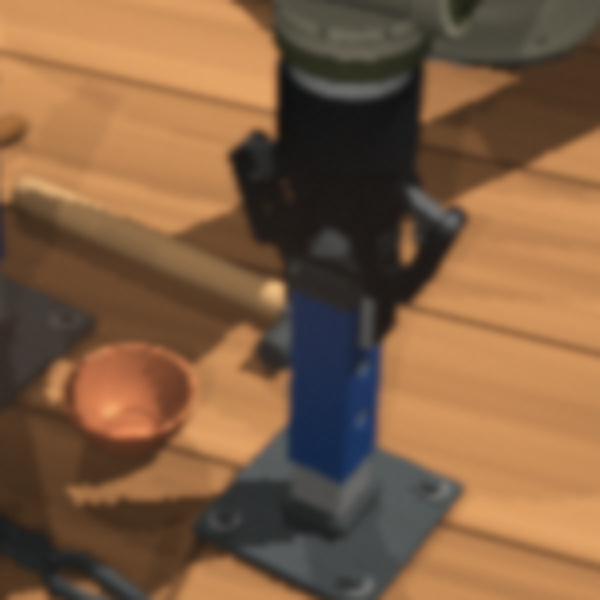

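The sleeve is up 22 mm with the gripper, with bare post showing at (330,490) and the next holes clear. I'll go on, in finer steps near the snap.

>>> {"fn": "send_rows", "kwargs": {"targets": [[[0.02, 0, 0, -0.001, 0, 0, 0], [0.02, 0, 0, -0.002, 0, 0, 0], [0.02, 0, 0, -0.003, 0, 0, 0], [0.02, 0, 0, -0.004, 0, 0, 0], [0.02, 0, 0, -0.005, 0, 0, 0], [0.02, 0, 0, -0.006, 0, 0, 0]]]}}

```text
t: 8.7
position: [0.6217, 0.0821, 0.1521]
orientation: [0.994, -0.109, -0.0, -0.0]
wrist_force: [5.3, 2.4, -7.6]
gripper_width: 0.0374
grip_force: 62.1
```

>>> {"fn": "send_rows", "kwargs": {"targets": [[[0.02, 0, 0, -0.001, 0, 0, 0], [0.02, 0, 0, -0.002, 0, 0, 0], [0.02, 0, 0, -0.003, 0, 0, 0], [0.02, 0, 0, -0.004, 0, 0, 0], [0.02, 0, 0, -0.005, 0, 0, 0], [0.02, 0, 0, -0.006, 0, 0, 0]]]}}

```text
t: 9.3
position: [0.6218, 0.0822, 0.1582]
orientation: [0.994, -0.109, -0.0, -0.0]
wrist_force: [4.2, 1.8, -6.9]
gripper_width: 0.0375
grip_force: 62.2
```

>>> {"fn": "send_rows", "kwargs": {"targets": [[[0.02, 0, 0, -0.001, 0, 0, 0], [0.02, 0, 0, -0.002, 0, 0, 0]]]}}

```text
t: 9.5
position: [0.6218, 0.0821, 0.1606]
orientation: [0.994, -0.109, 0.0, -0.0]
wrist_force: [3.2, 1.5, -3.8]
gripper_width: 0.0377
grip_force: 62.4
```

```bash
cat > b.py <<'E'
# brass pixels near the +y button's fixed scene position
from h import *
cs=camera_info("scene");c=np.array([.622,.0811,0]);ya=np.array([.2164,.9763,0])
p=proj(cs,[c+ya*.023+[0,0,.145]])[0].round().astype(int)
im=read_camera("scene")[p[1]-6:p[1]+7,p[0]-6:p[0]+7].astype(int)
m=(im[:,:,0]-im[:,:,2]>50)
o=get_obs();print(p,m.sum(),np.argwhere(m).mean(0)-6 if m.any() else "", o["t"],o["position"].round(4),o["wrist_force"].round(1))
E
python3 b.py
```

```text
[343 255] 52 [0.  4.5] 9.55 [0.6218 0.0822 0.1611] [0.5 2.  3.6]
```

>>> {"fn": "send_rows", "kwargs": {"targets": [[[0.02, 0, 0, -0.001, 0, 0, 0], [0.02, 0, 0, -0.001, 0, 0, 0]]]}}

```text
t: 9.75
position: [0.6218, 0.0821, 0.1628]
orientation: [0.994, -0.109, 0.001, -0.0]
wrist_force: [-1.2, 2.5, 6.4]
gripper_width: 0.0374
grip_force: 62.9
```

```bash
python3 b.py; python3 - <<'E'
from h import *
im=read_camera("scene")[200:320,290:410]
cv2.imwrite("pics/s4.png",cv2.resize(im,None,fx=5,fy=5,interpolation=cv2.INTER_CUBIC)[:,:,::-1])
E
```

```text
[343 255] 61 [0.         3.68852459] 9.8 [0.6219 0.0822 0.1628] [0.4 2.4 7.2]
```

View pics/s4.png

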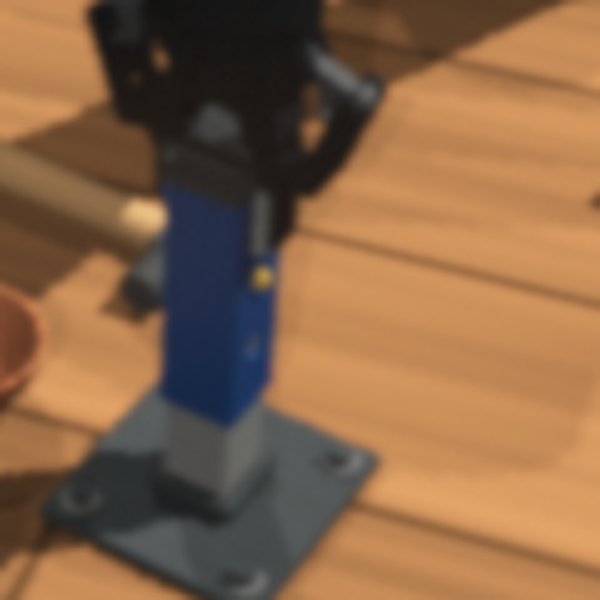

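The button has come out at (262,277). I'll go up 1 mm more to be sure both are fully through.

>>> {"fn": "send_rows", "kwargs": {"targets": [[[0.02, 0, 0, -0.0005, 0, 0, 0], [0.02, 0, 0, -0.0005, 0, 0, 0]]]}}

```text
t: 10.05
position: [0.6218, 0.0821, 0.163]
orientation: [0.994, -0.109, 0.001, -0.0]
wrist_force: [-0.2, 3.0, 6.6]
gripper_width: 0.0376
grip_force: 62.9
```

>>> {"fn": "send_rows", "kwargs": {"targets": [[[0.02, 0, 0, -0.0005, 0, 0, 0], [0.02, 0, 0, -0.0005, 0, 0, 0]]]}}

```text
t: 10.25
position: [0.6218, 0.0821, 0.163]
orientation: [0.994, -0.109, 0.0, -0.0]
wrist_force: [-0.2, 2.4, 5.7]
gripper_width: 0.0373
grip_force: 62.8
```

```bash
python3 b.py
```

```text
[343 255] 61 [0.         3.68852459] 10.3 [0.6218 0.0821 0.163 ] [1.2 2.6 5.9]
```

>>> {"fn": "send_rows", "kwargs": {"targets": [[[0.02, 0, 0, -0.0005, 0, 0, 0], [0.02, 0, 0, -0.0005, 0, 0, 0]]]}}

```text
t: 10.5
position: [0.6218, 0.0821, 0.163]
orientation: [0.994, -0.109, 0.0, -0.0]
wrist_force: [1.3, 2.1, 3.8]
gripper_width: 0.0375
grip_force: 62.7
```

>>> {"fn": "send_rows", "kwargs": {"targets": [[[0.02, 0, 0, -0.0005, 0, 0, 0], [0.02, 0, 0, -0.0005, 0, 0, 0]]]}}

```text
t: 10.7
position: [0.6218, 0.0821, 0.1631]
orientation: [0.994, -0.109, -0.0, -0.0]
wrist_force: [3.5, 2.8, 0.5]
gripper_width: 0.0373
grip_force: 62.6
```

Button is out, sleeve stationary. Now the proving push, in small steps.

>>> {"fn": "send_rows", "kwargs": {"targets": [[[0.02, 0, 0, 0.001, 0, 0, 0], [0.02, 0, 0, 0.002, 0, 0, 0], [0.02, 0, 0, 0.002, 0, 0, 0]]]}}

```text
t: 11.0
position: [0.6218, 0.0821, 0.1627]
orientation: [0.994, -0.109, 0.001, -0.0]
wrist_force: [-0.5, 3.5, 11.3]
gripper_width: 0.0377
grip_force: 63.2
```

>>> {"fn": "send_rows", "kwargs": {"targets": [[[0.02, 0, 0, 0.001, 0, 0, 0], [0.02, 0, 0, 0.001, 0, 0, 0]]]}}

```text
t: 11.2
position: [0.6219, 0.0821, 0.1626]
orientation: [0.994, -0.109, 0.001, 0.0]
wrist_force: [-2.5, 2.1, 15.6]
gripper_width: 0.0377
grip_force: 63.6
```

```bash
python3 b.py
```

```text
[343 255] 60 [0.01666667 3.78333333] 11.25 [0.6219 0.0821 0.1626] [-3.   2.4 16. ]
```

>>> {"fn": "send_rows", "kwargs": {"targets": [[[0.02, 0, 0, 0.001, 0, 0, 0], [0.02, 0, 0, 0.0018, 0, 0, 0], [0.02, 0, 0, 0.0018, 0, 0, 0], [0.02, 0, 0, 0.0018, 0, 0, 0]]]}}

```text
t: 11.65
position: [0.622, 0.0821, 0.1623]
orientation: [0.994, -0.109, 0.002, 0.0]
wrist_force: [-6.9, 1.6, 25.3]
gripper_width: 0.0375
grip_force: 64.0
```

>>> {"fn": "send_rows", "kwargs": {"targets": [[[0.02, 0, 0, 0.0003, 0, 0, 0], [0.02, 0, 0, 0.0003, 0, 0, 0], [0.02, 0, 0, 0.0003, 0, 0, 0], [0.02, 0, 0, 0.0003, 0, 0, 0], [0.02, 0, 0, 0.0003, 0, 0, 0]]]}}

```text
t: 12.15
position: [0.622, 0.0821, 0.1622]
orientation: [0.994, -0.109, 0.002, 0.0]
wrist_force: [-7.4, 2.3, 26.5]
gripper_width: 0.038
grip_force: 64.2
```

>>> {"fn": "send_rows", "kwargs": {"targets": [[[0.02, 0, 0, -0.001, 0, 0, 0], [0.02, 0, 0, -0.002, 0, 0, 0], [0.02, 0, 0, -0.003, 0, 0, 0], [0.02, 0, 0, -0.004, 0, 0, 0], [0.02, 0, 0, -0.0045, 0, 0, 0], [0.02, 0, 0, -0.0045, 0, 0, 0]]]}}

```text
t: 12.75
position: [0.6218, 0.0821, 0.163]
orientation: [0.994, -0.109, 0.0, -0.0]
wrist_force: [0.8, 3.0, 5.7]
gripper_width: 0.0377
grip_force: 62.5
```

Proved at 26.5 N with no give. Now I let go: open, wait, then rise straight up.

>>> {"fn": "send_rows", "kwargs": {"targets": [[[0.045, 0, 0, 0, 0, 0, 0], [0.06, 0, 0, 0, 0, 0, 0], [0.085, 0, 0, 0, 0, 0, 0], [0.085, 0, 0, 0, 0, 0, 0], [0.085, 0, 0, 0, 0, 0, 0], [0.085, 0, 0, -0.01, 0, 0, 0], [0.085, 0, 0, -0.03, 0, 0, 0], [0.085, 0, 0, -0.06, 0, 0, 0], [0.085, 0, 0, -0.09, 0, 0, 0], [0.085, 0, 0, -0.12, 0, 0, 0], [0.085, 0, 0, -0.14, 0, 0, 0], [0.085, 0, 0, -0.14, 0, 0, 0]]]}}

```text
t: 13.95
position: [0.6223, 0.0821, 0.3066]
orientation: [0.994, -0.109, 0.003, -0.0]
wrist_force: [0.4, 0.2, 0.2]
gripper_width: 0.0846
grip_force: 0.0
```

```bash
python3 b.py; python3 - <<'E'
from h import *
im=read_camera("scene")[175:325,200:370]; w=read_camera("wrist")[100:300,220:440]
a=cv2.resize(im,(453,400),interpolation=cv2.INTER_CUBIC);b=cv2.resize(w,(330,400)) if 0 else cv2.resize(w,(340,309))
c=np.zeros((400,793,3),np.uint8);c[:,:453]=a;c[:309,453:]=b
cv2.imwrite("pics/f.png",c[:,:,::-1])
E
```

```text
[343 255] 60 [0.01666667 3.78333333] 14.0 [0.6219 0.0821 0.3042] [-0.2 -0.2 -0.2]
```

View pics/f.png

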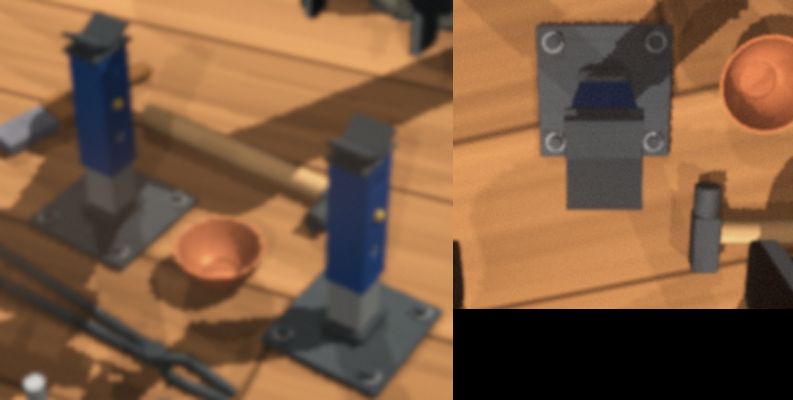

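The sleeve holds level with its twin, with the +y button out at (380,215). I've used my picture views, so I'll check the hidden -y button numerically from that side.

>>> {"fn": "send_rows", "kwargs": {"targets": [[[0.085, 0, 0.03, -0.02, 0, 0, 0], [0.085, 0, 0.06, -0.04, 0, 0, 0], [0.085, 0, 0.1, -0.05, 0, 0, 0], [0.085, 0, 0.12, -0.05, 0, 0, 0], [0.085, 0, 0.12, -0.05, 0, 0, 0], [0.085, 0, 0.12, -0.05, 0, 0, 0]]]}}

```text
t: 14.7
position: [0.5956, -0.0349, 0.3516]
orientation: [0.994, -0.109, -0.001, -0.0]
wrist_force: [-0.3, 1.0, 0.6]
gripper_width: 0.0848
grip_force: 0.0
```

```bash
python3 - <<'E'
from h import *
ci,im=snap("wrist");cs=camera_info("wrist");c=np.array([.622,.0811,0]);ya=np.array([.2164,.9763,0])
p=proj(cs,[c-ya*.019+[0,0,.145],c-ya*.025+[0,0,.145],c-ya*.019+[0,0,.205-.037]]);print(p.round(1))
q=p[:2].mean(0).round().astype(int);d=im[q[1]-10:q[1]+11,q[0]-10:q[0]+11].astype(int)
hsv=cv2.cvtColor(im,cv2.COLOR_RGB2HSV)[q[1]-10:q[1]+11,q[0]-10:q[0]+11]
for r in d[::2]: print(" ".join("%3d/%3d/%3d"%tuple(x) for x in r[::2]))
E
```

```text
[[228.5 171.4]
 [233.8 171.4]
 [222.6 175.8]]
 37/ 37/ 55  36/ 35/ 56  33/ 36/ 55  35/ 38/ 55  39/ 40/ 61  39/ 42/ 57  37/ 38/ 58  40/ 41/ 60  41/ 44/ 65  34/ 36/ 54  32/ 37/ 52
 37/ 40/ 55  38/ 40/ 59  40/ 43/ 57  34/ 34/ 49  36/ 39/ 54  36/ 37/ 55  37/ 38/ 56  39/ 43/ 61  39/ 49/ 73  36/ 39/ 61  34/ 36/ 53
 34/ 37/ 54  37/ 39/ 54  39/ 40/ 59  34/ 39/ 57  38/ 40/ 56  34/ 38/ 53  35/ 36/ 55  48/ 46/ 59  50/ 53/ 79  43/ 46/ 67  31/ 32/ 53
 38/ 40/ 59  37/ 42/ 57  34/ 37/ 54  41/ 41/ 55  45/ 42/ 52  41/ 39/ 54  32/ 37/ 53  48/ 50/ 60  45/ 51/ 71  44/ 46/ 65  38/ 38/ 56
 40/ 43/ 59  33/ 32/ 51  38/ 42/ 56  60/ 52/ 45  82/ 65/ 37  65/ 49/ 38  42/ 37/ 50  40/ 42/ 53  44/ 45/ 64  38/ 37/ 58  36/ 35/ 55
 41/ 43/ 61  37/ 39/ 57  36/ 39/ 55  85/ 65/ 46 115/ 88/ 42 105/ 81/ 40  67/ 56/ 45  38/ 38/ 55  41/ 40/ 58  38/ 39/ 58  44/ 45/ 62
 34/ 38/ 54  43/ 43/ 59  36/ 38/ 55  91/ 74/ 49 128/ 99/ 48 120/ 92/ 42  85/ 69/ 46  42/ 45/ 56  39/ 39/ 56  33/ 36/ 54  35/ 34/ 55
 44/ 48/ 65  37/ 38/ 55  40/ 41/ 59  78/ 62/ 48 122/ 91/ 42 114/ 89/ 44  65/ 54/ 49  36/ 37/ 50  39/ 38/ 56  36/ 38/ 56  34/ 37/ 55
 39/ 42/ 65  37/ 37/ 55  37/ 39/ 56  56/ 52/ 56  84/ 65/ 54  61/ 51/ 48  47/ 46/ 59  39/ 38/ 56  38/ 41/ 55  38/ 38/ 57  60/ 61/ 72
 41/ 43/ 69  38/ 38/ 57  32/ 32/ 51  37/ 39/ 53  39/ 37/ 56  40/ 40/ 56  39/ 42/ 56  39/ 41/ 58  39/ 38/ 54  65/ 64/ 74  93/ 93/ 94
 40/ 41/ 67  42/ 42/ 62  39/ 40/ 56  42/ 40/ 61  40/ 40/ 55  40/ 39/ 57  39/ 39/ 57  44/ 43/ 60  61/ 62/ 73  98/ 96/100 108/107/108
```

The -y button shows brass out to its predicted "out" tip, about px 233. Both are through, so I hand in.

```bash
python3 -c "from cell import *; print(hand_in())"
```

```text
the job is handed in; nothing more can be done
None
```

The low rest is raised one hole with both buttons out, and its sleeve held a 26.5 N downward proving push before I let go. In the views I took, nothing else on the bench had moved, and the job was handed in at about 15 s.

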